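# Re-divide a bench tote for a long tube carrier

## Task

Re-divide the shallow tote by sliding its two dividers outward along it, so that the long tube carrier can stand in the middle bay between them, with the black jar alone in one end bay and the swab carton alone in the other end bay (whichever way round). The jar now stands in the middle bay and must be moved out. At the end all three stand upright and flat on the tote's floor, each in its own bay; keep them upright all the time and do not disturb the strip bottle, the sample cup or the wash bottle.

Things in the scene. Friction and masses are not known exactly. Their poses are not given: they have to be found in the camera images.
- tote: Long shallow open grey tote fixed to the counter. Outside 105 mm along its own x and 360 mm along its own y; walls 5 mm thick and 45 mm high; inside 95 mm (x) by 350 mm (y), floor 4 mm thick. Origin: centre of its underside. At yaw 0 its y points to the robot's left; yaw varies by about 10 degrees either way. Two upright dividers cut it across into left end bay (+y), middle bay and right end bay (-y).
- left_divider (a joint): Slide of the left divider along the tote's y, in m. Value q puts the divider's mid-plane at y = +(0.030 + q) in the tote's frame; it grows outward (toward the left end), range 0 to 0.090. It slides with light friction (about 1.5 N) and stays where it is left.
- right_divider (a joint): Slide of the right divider, mirrored: value q puts its mid-plane at y = -(0.030 + q) in the tote's frame; it grows outward (toward the right end), range 0 to 0.090, same friction.
- left_divider_tab (a point): Grip point of the left divider: in the middle of its upstanding tab, 75 mm above the tote's underside, at tote x = 0. The divider is a white plate 8 mm thick (along y) across the whole tote, 43 mm high; the tab is 40 mm wide (x), 8 mm thick (y) and its top is 87 mm above the tote's underside. Axes as the tote's.
- right_divider_tab (a point): Grip point of the right divider, which is like the left one. Axes as the tote's.
- carrier: Long tube carrier: a white block 155 mm long (its own y) by 48 mm wide (x) by 34 mm high with two rows of dark wells, and a round steel bail handle above it. 0.2 to 0.42 kg. Origin: centre of its underside.
- carrier_handle (a point): Middle of the carrier's handle bar: a horizontal steel bar 10 mm in diameter, its axis 80 mm above the carrier's underside, running along the carrier's y, on two 10 mm uprights 72 mm either side of the middle.
- black_jar: Upright round black jar with a wide violet screw cap, 53 mm in greatest diameter, 98 mm high: body up to 69 mm, narrower neck, cap from 82 to 98 mm up; body and cap are both 52 mm wide and may be gripped. 0.14 to 0.28 kg. Origin: centre of its underside. Starts in the tote's middle bay.
- swab_carton: Closed carton, 60 mm (its own x) by 75 mm (y) by 75 mm high, about 0.12 kg. Origin: centre of its underside. Starts on the counter.
- strip_bottle: Bystander: upright slim black bottle with black cap and pale label, 42 mm in diameter, 114 mm high, loose. Origin: centre of its underside.
- sample_cup: Bystander: capped cup, 48 mm in diameter, 66 mm high, loose. Origin: centre of its underside. Beyond it at the left stands the fixed tall centrifuge (y above about 0.4, x above about 0.38); fixed boxes and small bottles stand behind the tote from about x = 0.70.
- wash_bottle: Bystander: upright white bottle, 60 mm in diameter, 165 mm high, loose. Origin: centre of its underside.
There are look-alikes about, which are no part of the job. What is shaped like the black_jar but yellow is not meant.

How it is judged:
At the end, for the whole second after the job is handed in: The carrier stands between the two dividers, the jar alone beyond one divider and the carton alone beyond the other; all three lie flat on the tote's floor (underside within 4 mm of it, tilt under 0.06 rad), inside the walls and at rest (((y of black_jar in the frame of left_divider_tab above 0.025 m and y of swab_carton in the frame of right_divider_tab below -0.028 m) or (y of swab_carton in the frame of left_divider_tab above 0.028 m and y of black_jar in the frame of right_divider_tab below -0.025 m)) and y of carrier in the frame of left_divider_tab below -0.07 m and y of carrier in the frame of right_divider_tab above 0.07 m and x of carrier in the frame of tote between -0.035 and 0.035 m and x of black_jar in the frame of tote between -0.035 and 0.035 m and x of swab_carton in the frame of tote between -0.035 and 0.035 m and y of black_jar in the frame of tote between -0.155 and 0.155 m and y of swab_carton in the frame of tote between -0.155 and 0.155 m and z of each of carrier, black_jar, swab_carton in the frame of tote below 0.008 m and angle between each of carrier, black_jar, swab_carton's own z axis and vertical below 0.06 rad and linear speed of each of carrier, black_jar, swab_carton below 0.02 m/s); the robot touches nothing.
It fails at once if jar, carton or carrier tipped by more than about 30 degrees (angle between any of black_jar, swab_carton, carrier's own z axis and vertical above 0.55 rad).
It fails at once if a bystander (strip bottle, sample cup, wash bottle) shifted by more than 30 mm or tipped by more than 0.3 rad (distance of any of strip_bottle, sample_cup, wash_bottle from where it was at the start of the episode above 0.03 m or angle between any of strip_bottle, sample_cup, wash_bottle's own z axis and vertical above 0.3 rad).
It also fails if it takes over 67 s, if anything falls off the work surface, if the arm or the gripper's body presses on something with over 40 N, if the wrist force passes 120 N, or if a joint passes its speed limit or range.

## Robot

A 6-joint arm with a two-finger parallel gripper is mounted at the origin on a cart in front of the work surface, level with it; the furniture and walls round the work are solid. World frame = base frame: x ahead of the robot, y to its left, z up, the work surface at z = 0. Lengths are in m, angles in rad, forces in N, time in s.
With the tool pointing down it reaches from about 0.35 to 0.725 m from the base axis. Payload 6 kg.
Tool frame: the origin (TCP) lies between the finger pads; the fingertips stand 11 mm ahead of it and the grasp point (between the pads) lies 8 mm behind it; z points along the fingers, y is the line along which they close (so a half turn about z gives the same grasp; the last joint's range is limited). The gripper opens to 85 mm and grips with 20 to 120 N. Pads are 22 mm wide; open, the fingers measure 114 mm over their backs; the gripper's body (76 mm by 85 mm) begins 54 mm behind the grasp point. The pads swing forward as they close: fully open they stand 13 mm farther back than shut.
Start: joints at [1.564, 0.04, 0.085, 0, -1.615, -0.334], TCP at [0.201, 0.565, 0.242] pointing down, gripper open.
Joint ranges: [-2.56, 2.56], [-1.29, 2.01], [-1.08, 1.49], [-3.29, 1.98], [-2.81, -0.18], [-2.99, 2.99]. Speed limits (rad/s): [2.57, 2.57, 3.01, 3.14, 3.14, 3.14].

## Interface

Orientations are given as a rotation vector (axis times angle).
In Python, from workcell import get_obs, capture, camera_model, close_job, find_in, masks_of, tip_of gives the robot as it stands.
- The arm moves only by the tool send_rows, never from a script. Its argument "steps" is a list of rows, each a list of 7 numbers: the turn, a rotation vector about the tool's x, y, z normalised to -1 to 1, where 1 is 1.5 rad, then the shift along the tool's x, y, z normalised to -1 to 1, where 1 is 0.25 m, then the opening, from -1 (shut) to 1 (fully open). A call has exactly 10 rows; each row is the pose to reach, as a shift and turn from the pose commanded when the call began, along the tool's axes at that moment; what a row does not reach only later rows make up. A row lasts 1/8 s, in which the tool goes at most 62.5 mm and 10.7 degrees, less where a joint would pass 70% of its speed; a pose out of reach is approached as far as the arm can. A call with a number of a shift or a turn outside -1 to 1 is refused whole. A call with a gripper value outside its range is refused whole. The fingers move at their own pace and stop on an object; "squeeze" is the grip in N (left out, the last holds). Time passes only in rows, so rows that repeat a pose let the fingers close, or fill a call up. It gives the time, the measured TCP pose, the force, the opening and the grip force at its end, in the units of the state.
- get_obs(): the state, without advancing time (a new reading comes with each control period).
- capture(name): name is "scene" or "top" or "wrist"; returns the picture (384x512x3 uint8, blue, green, red); there is no depth.
- camera_model(name): a dict with "fovy" (degrees; the focal length in pixels is half the picture's height over the tangent of half this angle, whatever the lens; pixels are square), "cx", "cy" (the principal point, pixels), "dist" ([k1, k2, p1, p2, k3] as OpenCV has them; the pictures are not rectified), "pose" (4x4, takes a point from camera to world coordinates); the wrist camera has in their place "T_tool_cam" (4x4, takes a point from camera to tool coordinates, whose origin is the TCP and whose axes are the flange's). Camera axes: x right, y up, looking along -z (the intrinsics and any distortion apply to the point x, -y, -z); pixel columns grow to the right and rows downward; lengths in m; the calibration is good to about 2 mm. A picture is of the moment at which its call begins: read the wrist's pose just before it. camera_model takes no time and is no camera call.
- close_job(): hands the job in; it is judged then, once.
Trained networks look in the newest picture that a camera, given by its name, has taken for a name from the list of things; names that differ only in an ending like _2 or _b are one class to them, and where a whole thing is asked for, a point or a joint stands for the part that bears it (a point fixed in the world has none). Each returns a list of dicts, best first, with "confidence" (0 to 1); they miss things now and then, are a little off and sometimes report something else, mostly with a low value. They report only what shows in the picture. A call takes as long as a camera call. They do not tell look-alikes from the thing itself.
- find_in(label, camera): "rect" ([left, top, width, height] in pixels, round what is visible of it).
- masks_of(label, camera): "region" (384x512 bool, what is visible of it) and "rect" ([left, top, width, height] in pixels, round what is visible of it).
- tip_of(label, camera): "point" ([row, column] in pixels: a listed point, or the origin of a listed thing).
The state is a dict: "clock": time; "qpos": joint angles; "qvel": joint speeds; "tau": joint torques, N m; "position": TCP position; "tcp_rot": TCP orientation; "force": force on the tool from outside, world axes, zero at the start; "torque": the same for the moment, N m; "finger_gap": finger opening in m; "finger_force": force on a finger pad.
Only numpy, scipy, OpenCV 4.12 (cv2) and the standard library are available. Lean on these libraries where they do the work, as an engineer would, in place of code of your own. Each camera call takes 0.05 s, during which the arm holds its last target. There are 200 camera calls.

## Working session

There is one attempt and no reset: what is moved stays moved. The work goes in short steps, Python scripts to look and compute and a tool call to move; the robot and the scene stay as the last step left them, time stands still between calls to the robot, and variables do not carry over. Pictures are saved under pics/ and viewed, at most 12 in all, crops included, and the job is handed in when it is done.

Besides the shell and the picture viewer there is one more tool, called after "Call:" by a JSON object that holds its "api" and its "payload", one argument or row to a line. send_rows: Moves the arm, as the interface text tells. Its arguments: {"type":"object","properties":{"steps":{"type":"array"},"squeeze":{"type":"number"}},"required":["steps"]}

```bash
mkdir -p pics; ls
cat > h.py <<'E'
import numpy as np, cv2
from workcell import *
from scipy.spatial.transform import Rotation as R
def K(m):
    f=192/np.tan(np.radians(m["fovy"])/2); return np.array([[f,0,m["cx"]],[0,f,m["cy"]],[0,0,1]])
def pose(name,obs=None):
    m=camera_model(name)
    if "pose" in m: return m,np.array(m["pose"])
    o=obs or get_obs(); T=np.eye(4); T[:3,:3]=R.from_rotvec(o["tcp_rot"]).as_matrix(); T[:3,3]=o["position"]
    return m,T@np.array(m["T_tool_cam"])
def px2w(name,uv,z,obs=None):
    m,T=pose(name,obs); p=cv2.undistortPoints(np.array(uv,float).reshape(-1,1,2),K(m),np.array(m["dist"],float))[:,0]
    d=np.c_[p[:,0],-p[:,1],-np.ones(len(p))]@T[:3,:3].T; c=T[:3,3]
    return c+d*((z-c[2])/d[:,2])[:,None]
def w2px(name,P,obs=None):
    m,T=pose(name,obs); q=(np.atleast_2d(P)-T[:3,3])@T[:3,:3]; q=q*[1,-1,-1]
    return cv2.projectPoints(q,np.zeros(3),np.zeros(3),K(m),np.array(m["dist"],float))[0][:,0]
E
python3 - <<'E'
from h import *
o=get_obs(); print(o)
ims=[capture(n) for n in("scene","top")]
cv2.imwrite("pics/a.png",cv2.resize(ims[0],(800,600)));cv2.imwrite("pics/b.png",cv2.resize(ims[1],(800,600)))
for n in("scene","top"):
    print(n,np.array(camera_model(n)["pose"]).round(3).tolist(),camera_model(n)["fovy"])
for l in["tote","left_divider_tab","right_divider_tab","carrier","carrier_handle","black_jar","swab_carton","strip_bottle","sample_cup","wash_bottle"]:
    for n in("scene","top"):
        print(l,n,[(np.round(d["point"]).astype(int).tolist(),round(d["confidence"],2)) for d in tip_of(l,n)])
E
```

```text
pics
{'clock': 0.0, 'qpos': array([ 1.56369243e+00,  4.08231153e-02,  8.38428332e-02, -4.47573767e-04,
       -1.61547419e+00, -3.33667991e-01]), 'qvel': array([ 6.94736169e-04,  2.82310990e-03, -7.28911746e-04, -4.33478439e-05,
        1.83710302e-04,  5.85223333e-04]), 'tau': array([ 1.33164758e-03, -3.68204176e+01,  3.47408903e+01,  6.93180576e+00,
       -5.36032225e-03, -2.66336265e-06]), 'position': array([0.20037032, 0.56524831, 0.24129321]), 'tcp_rot': array([ 3.09442168e+00, -5.32376887e-01, -2.69483190e-04]), 'force': array([-0.24308759,  0.54031135, -0.62342066]), 'torque': array([0.08739329, 0.02328459, 0.01020338]), 'finger_force': 0.0, 'finger_gap': 0.08526178983093909}
scene [[0.707, 0.407, -0.578, -0.071], [-0.707, 0.405, -0.58, -0.604], [-0.002, 0.819, 0.574, 0.64], [0.0, 0.0, 0.0, 1.0]] 53.66067513310004
top [[-0.013, 0.994, -0.109, 0.402], [-1.0, -0.014, 0.0, -0.009], [-0.001, 0.109, 0.994, 1.073], [0.0, 0.0, 0.0, 1.0]] 49.80299123106394
tote scene [([201, 255], 0.7)]
tote top [([171, 268], 0.67), ([172, 241], 0.58)]
left_divider_tab scene [([171, 241], 0.73)]
left_divider_tab top [([166, 223], 0.58)]
right_divider_tab scene [([187, 269], 0.77), ([260, 266], 0.58)]
right_divider_tab top [([170, 268], 0.41)]
carrier scene [([199, 183], 0.76), ([199, 255], 0.33)]
carrier top [([230, 189], 0.68)]
carrier_handle scene [([178, 179], 0.9)]
carrier_handle top [([233, 180], 0.73)]
black_jar scene [([300, 296], 0.86), ([198, 260], 0.74), ([241, 323], 0.68), ([264, 323], 0.64)]
black_jar top [([175, 340], 0.96), ([246, 369], 0.95), ([200, 357], 0.91), ([170, 247], 0.82)]
swab_carton scene [([258, 265], 0.94)]
swab_carton top [([171, 245], 0.61), ([228, 317], 0.6), ([171, 248], 0.45)]
strip_bottle scene [([231, 221], 0.72)]
strip_bottle top [([233, 256], 0.63)]
sample_cup scene [([172, 197], 0.64)]
sample_cup top [([180, 153], 0.75)]
wash_bottle scene [([255, 366], 0.73)]
wash_bottle top [([158, 375], 0.66)]
```

View pics/a.png

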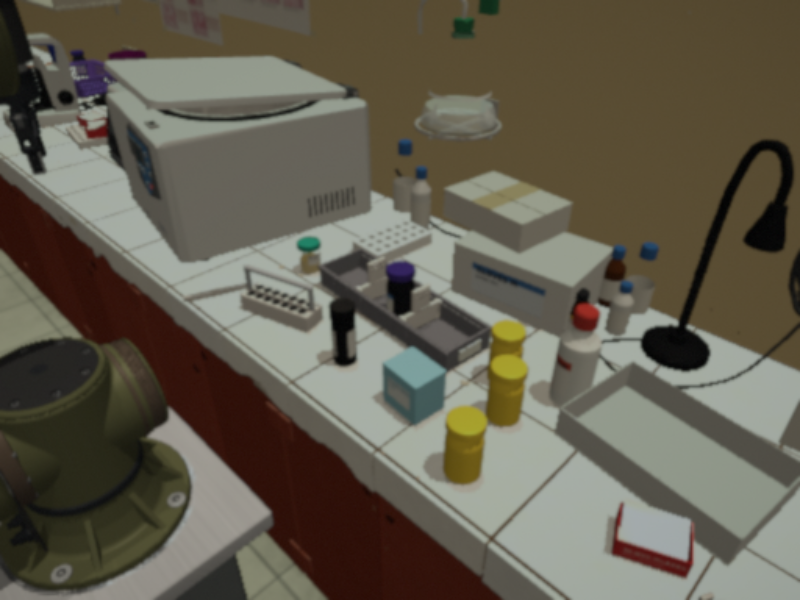

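View pics/b.png

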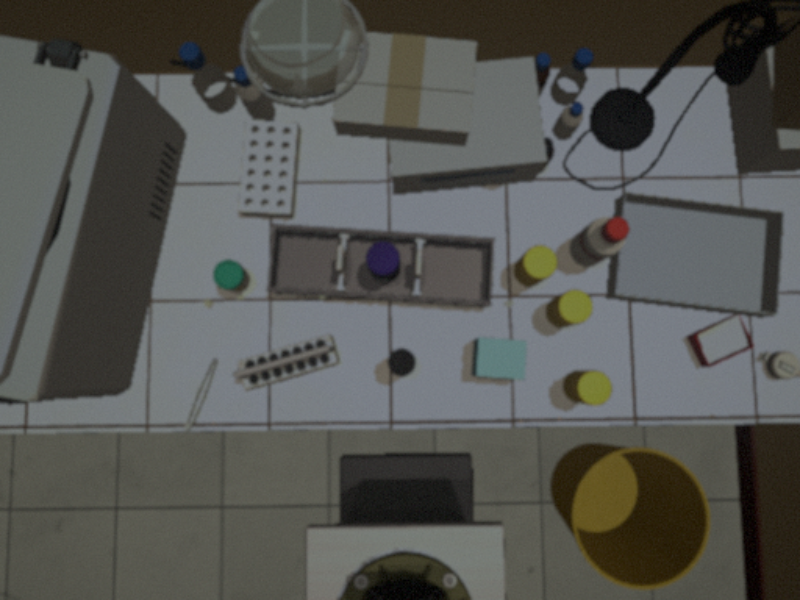

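Candidates for the jar (800-px scene picture): the violet-capped black jar in the tote (400,285), yellow look-alikes at (507,345), (505,390) and (463,445), and the slim black strip bottle at (343,330). I choose the violet-capped one in the tote. The top picture shows the tote at (381,266), dividers at x≈343 and 419, carrier (288,360) and carton (500,358). Next I measure these and check them in an overlay crop.

Run:
```python
from h import *
im=capture("top"); s=1/1.5625
c=np.array([(272,226),(494,238),(490,306),(269,299)])*s
W=px2w("top",c,0.045); print("tote corners",W.round(3).tolist(), [round(np.linalg.norm(W[i]-W[(i+1)%4]),3) for i in range(4)])
t0=W.mean(0)[:2]; v=(W[0]+W[3]-W[1]-W[2])[:2]; yaw=np.arctan2(-v[0],v[1]); print("tote",t0.round(4),"yaw",round(yaw,4))
hsv=cv2.cvtColor(im,cv2.COLOR_BGR2HSV)
def blob(lo,hi,box):
    m=cv2.inRange(hsv,lo,hi); k=np.zeros_like(m); x,y,w,h=box; k[y:y+h,x:x+w]=m[y:y+h,x:x+w]
    return max(cv2.findContours(k,0,1)[0],key=cv2.contourArea)
j=blob((115,90,20),(150,255,255),(225,145,40,40)); (u,vv),r=cv2.minEnclosingCircle(j); jw=px2w("top",[u,vv],.102)[0]; print("jar",u,vv,r,jw.round(3))
b=blob((75,40,80),(105,255,255),(295,205,55,50)); q=cv2.boxPoints(cv2.minAreaRect(b)); qw=px2w("top",q,.075); print("carton",qw.round(3).tolist(),qw.mean(0).round(3),[round(np.linalg.norm(qw[i]-qw[i-1]),3) for i in range(4)])
for l in["left_divider_tab","right_divider_tab","carrier_handle"]:
    d=tip_of(l,"top"); z=.079 if 'tab' in l else .08
    if d: print(l,px2w("top",d[0]["point"][::-1],z)[0].round(3),d[0]["point"])
E=np.array([(237,374),(333,341)])*s; H=px2w("top",E,.085); print("handle ends",H.round(3).tolist())
Rz=np.array([[np.cos(yaw),-np.sin(yaw)],[np.sin(yaw),np.cos(yaw)]])
def P(x,y,z): return np.r_[t0+Rz@[x,y],z]
S=3.3; big=cv2.resize(im[135:255,135:365],None,fx=S,fy=S,interpolation=cv2.INTER_CUBIC)
def dr(pts,col): cv2.polylines(big,[np.int32((w2px("top",np.array(pts))-[135,135])*S)],True,col,1)
dr([P(a,b_,.045) for a,b_ in((.0525,.18),(.0525,-.18),(-.0525,-.18),(-.0525,.18))],(0,0,255))
dr([P(a,b_,.004) for a,b_ in((.0475,.175),(.0475,-.175),(-.0475,-.175),(-.0475,.175))],(0,255,255))
dr([jw+[.026*np.cos(a),.026*np.sin(a),0] for a in np.arange(0,6.3,.3)],(0,255,0)); dr(qw,(0,0,255)); dr(H,(0,0,255))
cv2.imwrite("pics/c.png",big)
for n,p in [("strip",px2w("top",np.array([(402,358)])*s,.114)),("jar c",px2w("scene",np.array([(400,268)])*s,.102))]: print(n,p.round(3))
```

```text
tote corners [[0.634, 0.209, 0.045], [0.609, -0.15, 0.045], [0.499, -0.141, 0.045], [0.515, 0.213, 0.045]] [np.float64(0.36), np.float64(0.111), np.float64(0.354), np.float64(0.119)]
tote [0.5644 0.0328] yaw -0.0572
jar 244.6999969482422 165.3000030517578 11.321761131286621 [0.569 0.029 0.102]
carton [[0.389, -0.111, 0.075], [0.449, -0.116, 0.075], [0.443, -0.192, 0.075], [0.383, -0.185, 0.075]] [ 0.416 -0.151  0.075] [np.float64(0.075), np.float64(0.06), np.float64(0.075), np.float64(0.06)]
left_divider_tab [0.574 0.089 0.079] [165.0, 220.3]
right_divider_tab [0.54  0.256 0.079] [179.9, 151.4]
carrier_handle [0.419 0.188 0.08 ] [229.7, 179.0]
handle ends [[0.397, 0.252, 0.085], [0.445, 0.106, 0.085]]
strip [[0.417 0.    0.114]]
jar c [[0.564 0.024 0.102]]
```

View pics/c.png

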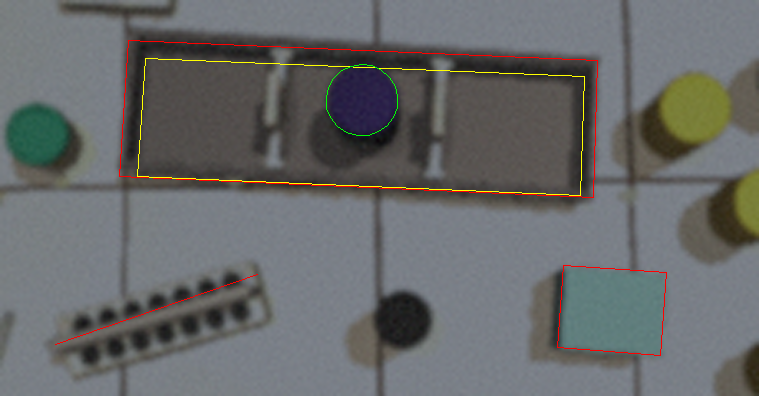

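The crop shows the violet cap at (362,100) with its circle fitting, the carton outline fitting at (612,310), and the tote within a few mm. Next I write a planner that turns world targets into rows, then approach.

```bash
cat >> h.py <<'E'
def Rt(yaw): # tool down, closing axis along the x of a frame with this yaw
    ph=yaw-np.pi/2; c,s=np.cos(ph),np.sin(ph); return np.array([[c,s,0],[s,-c,0],[0,0,-1]])
def delta(p,yaw,o=None):
    o=o or get_obs(); Rc=R.from_rotvec(o["tcp_rot"]).as_matrix()
    t=R.from_matrix(Rc.T@Rt(yaw)).as_rotvec()/1.5; d=Rc.T@(np.array(p)-o["position"])/.25
    return np.r_[t,d].round(3).tolist()
E
python3 - <<'E'
from h import *
for p in [(.33,.35,.24),(.42,.25,.24),(.567,.027,.22)]: print(p,delta(p,-.057))
E
```

```text
(0.33, 0.35, 0.24) [0.0, -0.0, 0.858, 0.776, 0.639, 0.009]
(0.42, 0.25, 0.24) [0.0, -0.0, 0.858, 1.249, 0.896, 0.009]
(0.567, 0.027, 0.22) [0.0, -0.0, 0.858, 2.102, 1.54, 0.089]
```

Call:
{"api": "send_rows", "payload": {
  "steps": [
    [0, 0, 0.12, 0.15, 0.1, 0, 1],
    [0, 0, 0.24, 0.3, 0.22, 0, 1],
    [0, 0, 0.36, 0.45, 0.34, 0, 1],
    [0, 0, 0.48, 0.6, 0.46, 0, 1],
    [0, 0, 0.6, 0.72, 0.55, 0, 1],
    [0, 0, 0.72, 0.84, 0.64, 0, 1],
    [0, 0, 0.8, 0.95, 0.73, 0, 1],
    [0, 0, 0.858, 1, 0.75, 0, 1],
    [0, 0, 0.858, 1, 0.75, 0, 1],
    [0, 0, 0.858, 1, 0.75, 0, 1]
  ],
  "squeeze": 40
}}

```text
clock: 2.55
position: [0.3733, 0.3055, 0.2422]
tcp_rot: [2.159, -2.282, -0.0]
force: [0.9, 0.2, -0.5]
finger_gap: 0.0852
finger_force: 0.0
```

Run:
```python
from h import *
print(get_obs()["position"],get_obs()["clock"],get_obs()["qpos"].round(2),delta((.567,.027,.22),-.057))
```

```text
[0.37325821 0.30546358 0.2422432 ] 2.55 [ 1.11 -0.28 -0.21 -0.   -1.64 -1.16] [0.0, -0.0, 0.001, 1.069, -0.836, 0.089]
```

Call:
{"api": "send_rows", "payload": {
  "steps": [
    [0, 0, 0, 0.15, -0.13, 0.02, 1],
    [0, 0, 0, 0.32, -0.27, 0.04, 1],
    [0, 0, 0, 0.5, -0.41, 0.06, 1],
    [0, 0, 0, 0.68, -0.55, 0.09, 1],
    [0, 0, 0, 0.84, -0.69, 0.09, 1],
    [0, 0, 0, 0.95, -0.8, 0.09, 1],
    [0, 0, 0, 1, -0.836, 0.09, 1],
    [0, 0, 0, 1, -0.836, 0.09, 1],
    [0, 0, 0, 1, -0.836, 0.09, 1],
    [0, 0, 0, 1, -0.836, 0.09, 1]
  ]
}}

```text
clock: 3.8
position: [0.5675, 0.0448, 0.2202]
tcp_rot: [-2.159, 2.281, -0.0]
force: [-0.5, 0.5, -1.0]
finger_gap: 0.0853
finger_force: 0.0
```

Run:
```python
from h import *
o=get_obs(); im=capture("wrist"); cv2.imwrite("pics/d.png",cv2.resize(im,(768,576)))
print(o["position"],pose("wrist",o)[1].round(3).tolist())
hsv=cv2.cvtColor(im,cv2.COLOR_BGR2HSV); m=cv2.inRange(hsv,(115,90,20),(150,255,255))
j=max(cv2.findContours(m,0,1)[0],key=cv2.contourArea); (u,v),r=cv2.minEnclosingCircle(j); print("jar",u,v,r,px2w("wrist",[[u,v],[u+r,v]],.102,o).round(4))
print(w2px("wrist",[[.574,.089,.079],[.569,.029,.102]],o))
```

```text
[0.56754022 0.04475747 0.22018791] [[-0.999, -0.052, -0.017, 0.563], [0.055, -0.955, -0.291, -0.03], [-0.001, -0.291, 0.957, 0.352], [0.0, 0.0, 0.0, 1.0]]
jar 258.6160888671875 169.22305297851562 28.554109573364258 [[0.5699 0.0243 0.102 ]
 [0.5438 0.0257 0.102 ]]
[[258.64754315 224.44235135]
 [259.86872642 174.14401823]]
```

View pics/d.png

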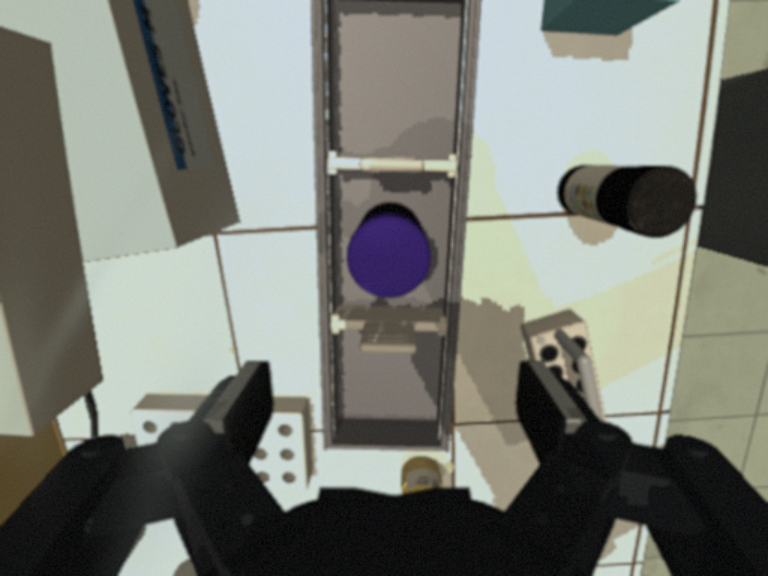

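Run:
```python
from h import *
o=get_obs()
f=lambda L,z: print(px2w("wrist",np.array(L)/1.5,z,o).round(4).tolist())
f([(325,447),(453,447)],.045)
f([(313,0),(480,0),(318,220),(467,220)],.045)
f([(330,163),(457,166),(333,323),(445,325)],.047)
f([(390,351),(372,163)],.087)
f([(331,420),(442,420)],.004)
print(delta((.569,.026,.22),-.057))
```

```text
[[0.6366, 0.2052, 0.045], [0.5249, 0.2112, 0.045]]
[[0.6099, -0.1333, 0.045], [0.5024, -0.1274, 0.045], [0.6212, 0.0084, 0.045], [0.5121, 0.0144, 0.045]]
[[0.6082, -0.0312, 0.047], [0.5192, -0.0242, 0.047], [0.6177, 0.0888, 0.047], [0.5301, 0.0953, 0.047]]
[[0.573, 0.0962, 0.087], [0.5767, -0.0295, 0.087]]
[[0.6373, 0.2058, 0.004], [0.5301, 0.2116, 0.004]]
[-0.0, 0.0, 0.001, 0.074, -0.01, 0.001]
```

Call:
{"api": "send_rows", "payload": {
  "steps": [
    [0, 0, 0.006, 0.074, -0.01, 0, 1],
    [0, 0, 0.006, 0.074, -0.01, 0.1, 1],
    [0, 0, 0.006, 0.074, -0.01, 0.25, 1],
    [0, 0, 0.006, 0.074, -0.01, 0.4, 1],
    [0, 0, 0.006, 0.074, -0.01, 0.5, 1],
    [0, 0, 0.006, 0.074, -0.01, 0.552, 1],
    [0, 0, 0.006, 0.074, -0.01, 0.552, 1],
    [0, 0, 0.006, 0.074, -0.01, 0.552, -1],
    [0, 0, 0.006, 0.074, -0.01, 0.552, -1],
    [0, 0, 0.006, 0.074, -0.01, 0.552, -1]
  ]
}}

```text
clock: 5.1
position: [0.5701, 0.0252, 0.0834]
tcp_rot: [-2.146, 2.292, -0.002]
force: [-0.3, 0.4, 4.6]
finger_gap: 0.0515
finger_force: 41.5
```

```bash
cat >> h.py <<'E'
T0=np.array([.567,.030]); TY=-.066
def tw(x,y): c,s=np.cos(TY),np.sin(TY); return T0+[c*x-s*y,s*x+c*y]
def wt(p): c,s=np.cos(TY),np.sin(TY); d=np.array(p)[:2]-T0; return np.array([c*d[0]+s*d[1],-s*d[0]+c*d[1]])
E
python3 - <<'E'
from h import *
o=get_obs();print(o["position"],o["finger_gap"],o["finger_force"],wt(o["position"]),R.from_rotvec(o["tcp_rot"]).as_matrix().round(3).tolist())
print(delta((*o["position"][:2],.2),TY),delta((*tw(.0,.137),.2),TY))
E
```

```text
[0.57012594 0.02518842 0.08341588] 0.05146744498886713 41.51122748851776 [ 0.00343647 -0.00459494] [[-0.066, -0.998, 0.002], [-0.998, 0.066, 0.0], [-0.0, -0.002, -1.0]]
[-0.002, 0.0, 0.0, -0.0, -0.001, -0.466] [-0.002, 0.0, 0.0, -0.567, 0.012, -0.466]
```

Call:
{"api": "send_rows", "payload": {
  "steps": [
    [0, 0, 0, 0, 0, -0.12, -1],
    [0, 0, 0, 0, 0, -0.3, -1],
    [0, 0, 0, 0, 0, -0.46, -1],
    [0, 0, 0, -0.1, 0, -0.46, -1],
    [0, 0, 0, -0.25, 0.004, -0.46, -1],
    [0, 0, 0, -0.42, 0.008, -0.46, -1],
    [0, 0, 0, -0.53, 0.012, -0.46, -1],
    [0, 0, 0, -0.567, 0.012, -0.46, -1],
    [0, 0, 0, -0.567, 0.012, -0.46, -1],
    [0, 0, 0, -0.567, 0.012, -0.36, -1]
  ]
}}

```text
clock: 6.35
position: [0.5768, 0.1662, 0.174]
tcp_rot: [-2.143, 2.291, -0.003]
force: [0.1, 0.8, -2.2]
finger_gap: 0.0512
finger_force: 42.4
```

Run:
```python
from h import *
o=get_obs();im=capture("wrist"); cv2.imwrite("pics/e.png",im)
print(o["position"],o["finger_gap"],o["finger_force"],wt(o["position"]),o["force"])
print(delta((*tw(.0,.137),.085),TY))
```

```text
[0.57680931 0.16619789 0.17395583] 0.05121360427287909 42.43077993392944 [0.00080541 0.1365483 ] [ 0.12763445  0.84146066 -2.23357987]
[0.002, -0.001, -0.001, -0.005, -0.006, 0.333]
```

View pics/e.png

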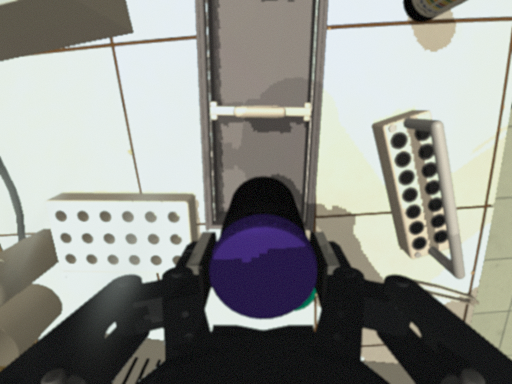

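Call:
{"api": "send_rows", "payload": {
  "steps": [
    [0, 0, 0, 0, 0, 0.12, -1],
    [0, 0, 0, 0, 0, 0.24, -1],
    [0, 0, 0, 0, 0, 0.31, -1],
    [0, 0, 0, 0, 0, 0.345, -1],
    [0, 0, 0, 0, 0, 0.358, -1],
    [0, 0, 0, 0, 0, 0.358, -1],
    [0, 0, 0, 0, 0, 0.358, 1],
    [0, 0, 0, 0, 0, 0.358, 1],
    [0, 0, 0, 0, 0, 0.3, 1],
    [0, 0, 0, 0, 0, 0.05, 1]
  ]
}}

```text
clock: 7.65
position: [0.5738, 0.166, 0.1567]
tcp_rot: [2.142, -2.288, -0.003]
force: [2.1, 1.1, 0.8]
finger_gap: 0.085
finger_force: 0.0
```

Run:
```python
from h import *
o=get_obs(); print(o["position"],o["finger_gap"])
print("up",delta((*o["position"][:2],.22),TY),"carton hover",delta((.416,-.151,.2),TY),"mid",delta((.5,-.04,.22),TY))
```

```text
[0.57380527 0.16599651 0.1567474 ] 0.08496542015170232
up [0.005, -0.003, 0.0, 0.001, 0.002, -0.253] carton hover [0.005, -0.003, 0.0, 1.308, 0.547, -0.164] mid [0.005, -0.003, 0.0, 0.843, 0.242, -0.248]
```

Call:
{"api": "send_rows", "payload": {
  "steps": [
    [0, 0, 0, 0, 0, -0.15, 1],
    [0, 0, 0, 0.05, 0.0, -0.28, 1],
    [0, 0, 0, 0.2, 0.05, -0.28, 1],
    [0, 0, 0, 0.42, 0.1, -0.28, 1],
    [0, 0, 0, 0.64, 0.2, -0.28, 1],
    [0, 0, 0, 0.84, 0.3, -0.28, 1],
    [0, 0, 0, 1, 0.42, -0.28, 1],
    [0, 0, 0, 1, 0.547, -0.28, 1],
    [0, 0, 0, 1, 0.547, -0.28, 1],
    [0, 0, 0, 1, 0.547, -0.28, 1]
  ]
}}

```text
clock: 8.9
position: [0.4231, -0.0736, 0.2303]
tcp_rot: [-2.146, 2.292, -0.002]
force: [-1.0, 0.6, -0.5]
finger_gap: 0.0854
finger_force: 0.0
```

Run:
```python
from h import *
o=get_obs(); im=capture("wrist"); cv2.imwrite("pics/f.png",im)
hsv=cv2.cvtColor(im,cv2.COLOR_BGR2HSV); m=cv2.inRange(hsv,(75,40,60),(105,255,255))
b=max(cv2.findContours(m,0,1)[0],key=cv2.contourArea); print(cv2.boundingRect(b))
q=cv2.boxPoints(cv2.minAreaRect(b)); print(q.round().tolist(),px2w("wrist",q,.075,o).round(3).tolist())
T=np.array([[.389,-.111,.075],[.449,-.116,.075],[.443,-.192,.075],[.383,-.185,.075]]); print(w2px("wrist",T,o).round().tolist())
print(o["position"],"carton",delta((.416,-.151,.06),-.085))
```

```text
(234, 61, 64, 80)
[[234.0, 61.0], [297.0, 61.0], [297.0, 140.0], [234.0, 140.0]] [[0.443, -0.192, 0.075], [0.383, -0.188, 0.075], [0.385, -0.114, 0.075], [0.449, -0.118, 0.075]]
[[293.0, 143.0], [235.0, 142.0], [234.0, 61.0], [297.0, 65.0]]
[ 0.42308482 -0.07359592  0.23029418] carton [-0.0, 0.0, 0.013, 0.311, 0.009, 0.679]
```

View pics/f.png

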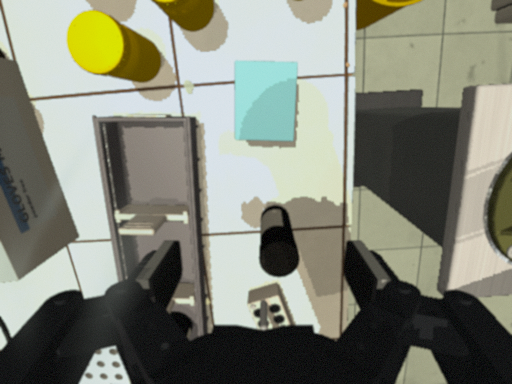

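Call:
{"api": "send_rows", "payload": {
  "steps": [
    [0, 0, 0.013, 0.15, 0.0, 0, 1],
    [0, 0, 0.013, 0.29, 0.009, 0.1, 1],
    [0, 0, 0.013, 0.315, 0.009, 0.25, 1],
    [0, 0, 0.013, 0.315, 0.009, 0.42, 1],
    [0, 0, 0.013, 0.315, 0.009, 0.58, 1],
    [0, 0, 0.013, 0.315, 0.009, 0.68, 1],
    [0, 0, 0.013, 0.315, 0.009, 0.68, 1],
    [0, 0, 0.013, 0.315, 0.009, 0.68, -1],
    [0, 0, 0.013, 0.315, 0.009, 0.68, -1],
    [0, 0, 0.013, 0.315, 0.009, 0.68, -1]
  ],
  "squeeze": 30
}}

```text
clock: 10.2
position: [0.4163, -0.1522, 0.0611]
tcp_rot: [-2.124, 2.313, -0.003]
force: [-1.2, 0.9, 5.2]
finger_gap: 0.0597
finger_force: 34.3
```

Run:
```python
from h import *
o=get_obs(); print(o["position"],o["finger_gap"],o["finger_force"])
import workcell
# tote right end from previous wrist picture
o2=dict(o); o2["position"]=np.array([0.42308482,-0.07359592,0.23029418]); o2["tcp_rot"]=np.array([-2.146,2.292,-.002])
W=px2w("wrist",[(95,117),(196,117)],.045,o2); print(W.round(4),W.mean(0)+np.array([.066*.18,.998*.18,0]))
W=px2w("wrist",[(115,210),(187,216)],.047,o2); print(W.round(4))
p=tw(0,-.1325); print(p,delta((*p,.18),TY),delta((*p,.065),TY))
```

```text
[ 0.41630267 -0.15221614  0.06107421] 0.059695100295192545 34.28392231464386
[[ 0.6059 -0.1512  0.045 ]
 [ 0.4925 -0.1429  0.045 ]] [0.56108683 0.03258266 0.045     ]
[[ 0.6059 -0.041   0.047 ]
 [ 0.5185 -0.0278  0.047 ]]
[ 0.55826135 -0.10221152] [-0.002, -0.0, -0.013, -0.248, -0.55, -0.474] [-0.002, -0.0, -0.013, -0.248, -0.549, -0.014]
```

Call:
{"api": "send_rows", "payload": {
  "steps": [
    [0, 0, 0, 0, 0, -0.12, -1],
    [0, 0, 0, 0, 0, -0.3, -1],
    [0, 0, -0.01, -0.02, -0.05, -0.46, -1],
    [0, 0, -0.013, -0.1, -0.2, -0.46, -1],
    [0, 0, -0.013, -0.18, -0.36, -0.46, -1],
    [0, 0, -0.013, -0.25, -0.5, -0.46, -1],
    [0, 0, -0.013, -0.262, -0.545, -0.46, -1],
    [0, 0, -0.013, -0.262, -0.545, -0.46, -1],
    [0, 0, -0.013, -0.262, -0.545, -0.46, -1],
    [0, 0, -0.013, -0.262, -0.545, -0.36, -1]
  ]
}}

```text
clock: 11.45
position: [0.5573, -0.099, 0.152]
tcp_rot: [-2.144, 2.291, -0.006]
force: [0.8, -0.2, -1.7]
finger_gap: 0.0592
finger_force: 33.5
```

Run:
```python
from h import *
o=get_obs(); im=capture("top"); cv2.imwrite("pics/g.png",cv2.resize(im[125:225,150:350],None,fx=3.5,fy=3.5,interpolation=cv2.INTER_CUBIC))
im2=capture("scene"); cv2.imwrite("pics/g2.png",cv2.resize(im2[130:290,190:400],None,fx=3.5,fy=3.5,interpolation=cv2.INTER_CUBIC))
print(o["position"],o["finger_gap"],o["finger_force"],wt(o["position"]))
```

```text
[ 0.55730217 -0.09901808  0.15196653] 0.059170056751472196 33.53564500808716 [-0.0011677  -0.12937677]
```

View pics/g2.png

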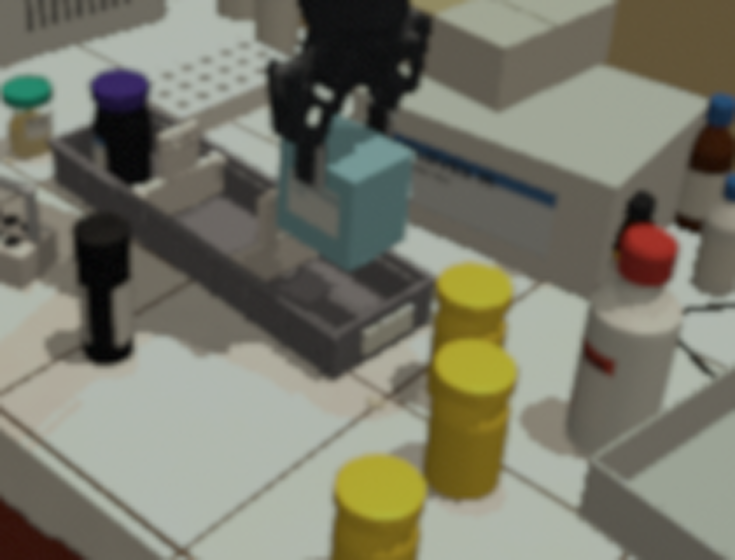

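The jar stands upright in the left bay (crop 125,125). The carton hangs level over the right bay (345,190), so I lower it.

Call:
{"api": "send_rows", "payload": {
  "steps": [
    [0, 0, 0, 0, 0, 0.12, -1],
    [0, 0, 0, 0, 0, 0.23, -1],
    [0, 0, 0, 0, 0, 0.3, -1],
    [0, 0, 0, 0, 0, 0.335, -1],
    [0, 0, 0, 0, 0, 0.342, -1],
    [0, 0, 0, 0, 0, 0.342, -1],
    [0, 0, 0, 0, 0, 0.342, 0.8],
    [0, 0, 0, 0, 0, 0.342, 0.8],
    [0, 0, 0, 0, 0, 0.28, 0.8],
    [0, 0, 0, 0, 0, 0.05, 0.8]
  ]
}}

```text
clock: 12.8
position: [0.5548, -0.0985, 0.1349]
tcp_rot: [2.143, -2.29, -0.007]
force: [1.7, -0.7, 0.4]
finger_gap: 0.0771
finger_force: 0.0
```

Run:
```python
from h import *
h=get_obs(); print(h["position"],h["finger_gap"],"hover mid",delta((*tw(0,-.012),.17),TY),"up",delta((*tw(0,-.012),.19),TY))
```

```text
[ 0.55476807 -0.09847687  0.13494345] 0.07705712988167465 hover mid [0.004, -0.0, -0.0, -0.468, -0.014, -0.141] up [0.004, -0.0, -0.0, -0.468, -0.013, -0.221]
```

Call:
{"api": "send_rows", "payload": {
  "steps": [
    [0, 0, 0, 0, 0, -0.2, 0.8],
    [0, 0, 0, 0, 0, -0.36, 0.8],
    [0, 0, 0, -0.1, -0.01, -0.4, 0],
    [0, 0, 0, -0.25, -0.02, -0.4, -1],
    [0, 0, 0, -0.4, -0.025, -0.4, -1],
    [0, 0, 0, -0.56, -0.03, -0.4, -1],
    [0, 0, 0, -0.6, -0.03, -0.4, -1],
    [0, 0, 0, -0.6, -0.03, -0.4, -1],
    [0, 0, 0, -0.6, -0.03, -0.4, -1],
    [0, 0, 0, -0.6, -0.03, -0.4, -1]
  ]
}}

```text
clock: 14.05
position: [0.574, 0.0497, 0.2371]
tcp_rot: [-2.145, 2.295, -0.0]
force: [-0.4, -0.8, 0.4]
finger_gap: 0.0001
finger_force: 0.0
```

Run:
```python
from h import *
o=get_obs(); im=capture("wrist"); cv2.imwrite("pics/i.png",cv2.resize(im,(768,576))); print(o["position"],o["finger_gap"],wt(o["position"]))
hsv=cv2.cvtColor(im,cv2.COLOR_BGR2HSV); m=cv2.inRange(hsv,(75,40,60),(105,255,255))
m[:, :150]=0
b=max(cv2.findContours(m,0,1)[0],key=cv2.contourArea); q=cv2.boxPoints(cv2.minAreaRect(b)); W=px2w("wrist",q,.079,o); print(W.round(3).tolist(),W.mean(0))
np.save("o.npy",np.r_[o["position"],o["tcp_rot"]])
```

```text
[0.57403515 0.04968471 0.23710169] 0.00013272777151559893 [0.00572158 0.02010583]
[[0.586, -0.121, 0.079], [0.525, -0.117, 0.079], [0.527, -0.053, 0.079], [0.592, -0.058, 0.079]] [ 0.5572232  -0.08732591  0.079     ]
```

View pics/i.png

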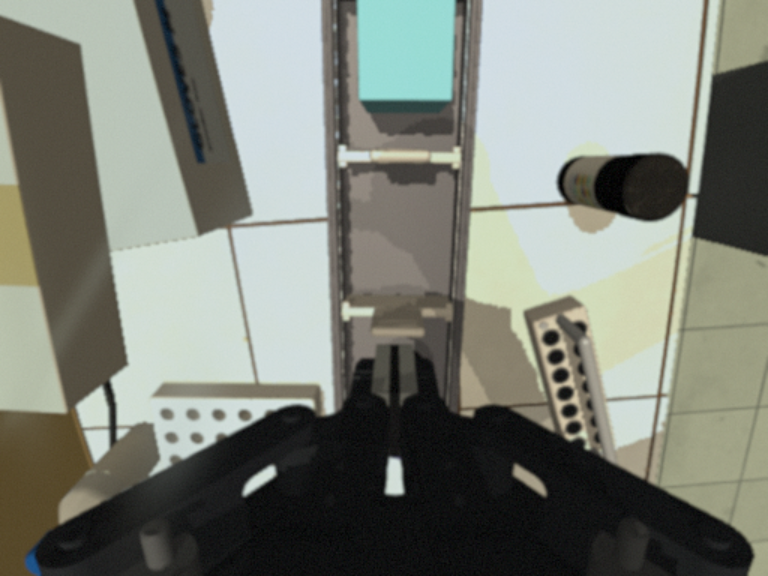

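Call:
{"api": "send_rows", "payload": {
  "steps": [
    [0, 0, 0, 0.08, 0.02, 0.15, -1],
    [0, 0, 0, 0.08, 0.023, 0.35, -1],
    [0, 0, 0, 0.08, 0.023, 0.55, -1],
    [0, 0, 0, 0.08, 0.023, 0.668, -1],
    [0, 0, 0, 0.14, 0.023, 0.668, -1],
    [0, 0, 0, 0.2, 0.023, 0.668, -1],
    [0, 0, 0, 0.26, 0.023, 0.668, -1],
    [0, 0, 0, 0.31, 0.023, 0.668, -1],
    [0, 0, 0, 0.345, 0.023, 0.668, -1],
    [0, 0, 0, 0.356, 0.023, 0.668, -1]
  ]
}}

```text
clock: 15.35
position: [0.5626, -0.0383, 0.0702]
tcp_rot: [-2.146, 2.294, -0.001]
force: [0.4, 1.1, 1.5]
finger_gap: 0.0003
finger_force: 0.8
```

Run:
```python
from h import *
o=get_obs(); print(o["position"],wt(o["position"]),o["force"]); print(delta((*tw(0,.083),.07),TY))
```

```text
[ 0.5625835  -0.0382725   0.07015665] [ 9.58297574e-05 -6.84151293e-02] [0.4390029  1.06544312 1.50191705]
[-0.0, 0.0, -0.0, -0.606, 0.001, 0.001]
```

Call:
{"api": "send_rows", "payload": {
  "steps": [
    [0, 0, 0, -0.1, 0, 0, -1],
    [0, 0, 0, -0.25, 0, 0, -1],
    [0, 0, 0, -0.38, 0, 0, -1],
    [0, 0, 0, -0.45, 0, 0, -1],
    [0, 0, 0, -0.51, 0, 0, -1],
    [0, 0, 0, -0.56, 0, 0, -1],
    [0, 0, 0, -0.595, 0, 0, -1],
    [0, 0, 0, -0.606, 0, 0, -1],
    [0, 0, 0, -0.606, 0, 0, -1],
    [0, 0, 0, -0.5, 0, 0, -1]
  ]
}}

```text
clock: 16.6
position: [0.5708, 0.0877, 0.07]
tcp_rot: [-2.148, 2.291, 0.0]
force: [0.5, -0.9, 0.0]
finger_gap: 0.0
finger_force: 0.0
```

Run:
```python
from h import *
o=get_obs(); print(o["position"],wt(o["position"]),o["force"])
P=np.array([[.397,.252,.085],[.445,.106,.085]]).mean(0); d=(np.array([.445,.106])-[.397,.252]); y=np.arctan2(d[0],-d[1]); print(P,y)
for p in [(*tw(0,0.0),.24),(.43,.09,.24)]: print(p,delta(p,TY),delta(p,-y))
```

```text
[0.57084249 0.08769798 0.07002421] [2.88211321e-05 5.78257773e-02] [ 0.47820221 -0.93450302  0.01283377]
[0.421 0.179 0.085] 0.3176353512895306
(np.float64(0.567), np.float64(0.03), 0.24) [-0.0, 0.0, 0.001, 0.231, 0.0, -0.68] [-0.0, 0.0, 0.169, 0.231, 0.0, -0.68]
(0.43, 0.09, 0.24) [-0.0, 0.0, 0.001, 0.027, 0.562, -0.68] [-0.0, 0.0, 0.169, 0.027, 0.562, -0.68]
```

Call:
{"api": "send_rows", "payload": {
  "steps": [
    [0, 0, 0, 0, 0, -0.2, -1],
    [0, 0, 0, 0, 0, -0.4, -1],
    [0, 0, -0.05, -0.05, 0.1, -0.6, 0],
    [0, 0, -0.12, -0.15, 0.25, -0.75, 1],
    [0, 0, -0.2, -0.27, 0.42, -0.8, 1],
    [0, 0, -0.255, -0.4, 0.58, -0.8, 1],
    [0, 0, -0.255, -0.445, 0.667, -0.8, 1],
    [0, 0, -0.255, -0.445, 0.667, -0.8, 1],
    [0, 0, -0.255, -0.445, 0.667, -0.8, 1],
    [0, 0, -0.255, -0.445, 0.667, -0.8, 1]
  ]
}}

```text
clock: 17.85
position: [0.4122, 0.2084, 0.2696]
tcp_rot: [2.542, -1.845, 0.0]
force: [0.1, -0.1, 0.1]
finger_gap: 0.0856
finger_force: 0.0
```

Run:
```python
from h import *
o=get_obs(); im=capture("wrist"); cv2.imwrite("pics/k.png",cv2.resize(im,(768,576))); print(o["position"])
for l in ("carrier_handle","carrier"):
    d=tip_of(l,"wrist"); print(l,[(x["point"],x["confidence"],px2w("wrist",x["point"][::-1],.08 if 'h' in l else 0,o).round(4)) for x in d[:2]])
t=capture("top"); cv2.imwrite("pics/k2.png",cv2.resize(t[135:255,135:365],None,fx=3.3,fy=3.3,interpolation=cv2.INTER_CUBIC))
```

```text
[0.41218677 0.20842362 0.26964322]
carrier_handle [([150.2, 263.6], 0.64, array([[0.4191, 0.1821, 0.08  ]]))]
carrier [([140.9, 263.2], 0.71, array([[0.4199, 0.1807, 0.    ]]))]
```

View pics/k.png

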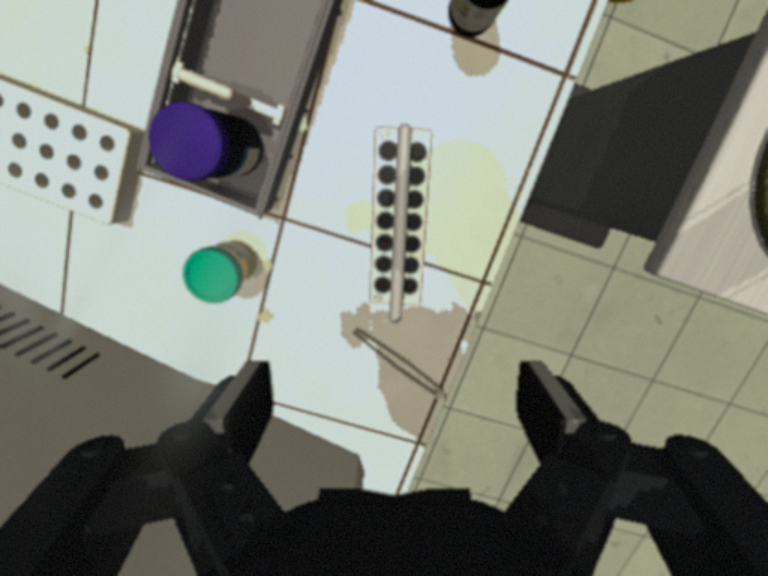

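View pics/k2.png

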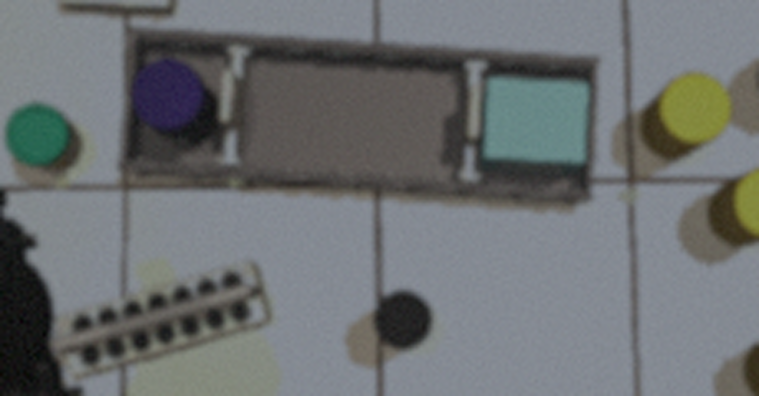

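The wrist picture shows the handle bar running from (404,126) to (397,320), nearly centred. The top crop shows the jar and carton each behind its moved divider (plates at x≈232 and 472). Next I measure the bar and dividers.

Run:
```python
from h import *
o=get_obs(); W=px2w("wrist",np.array([(404,126),(397,320)])/1.5,.08,o); print(W.round(4),np.linalg.norm(W[0]-W[1])); d=W[1]-W[0]; y=np.arctan2(-d[0],d[1]); c=W.mean(0); print(c,y)
D=px2w("top",np.array([(238,50),(231,162),(476,66),(468,177)])/3.3+135,.047); print([wt(p).round(3).tolist() for p in D])
E_=px2w("top",np.array([(487,78),(483,160),(585,160)])/3.3+135,.079); print([wt(p).round(3).tolist() for p in E_])
J=px2w("top",np.array([(169,95)])/3.3+135,.102); print("jar",wt(J[0]))
print(delta((c[0],c[1],.25),y),delta((c[0],c[1],.073),y))
```

```text
[[0.4354 0.112  0.08  ]
 [0.3933 0.2559 0.08  ]] 0.14990645324283794
[0.4143696  0.18394282 0.08      ] 0.2842957816263074
[[0.045, 0.098], [-0.042, 0.098], [0.042, -0.084], [-0.044, -0.082]]
[[0.027, -0.092], [-0.034, -0.091], [-0.03, -0.166]]
jar [-0.00169298  0.13794306]
[0.0, -0.0, 0.021, 0.097, 0.021, 0.078] [0.0, -0.0, 0.021, 0.097, 0.021, 0.786]
```

Call:
{"api": "send_rows", "payload": {
  "steps": [
    [0, 0, 0.021, 0.097, 0.021, 0.1, 0.3],
    [0, 0, 0.021, 0.097, 0.021, 0.28, 0.3],
    [0, 0, 0.021, 0.097, 0.021, 0.48, 0.3],
    [0, 0, 0.021, 0.097, 0.021, 0.66, 0.3],
    [0, 0, 0.021, 0.097, 0.021, 0.76, 0.3],
    [0, 0, 0.021, 0.097, 0.021, 0.79, 0.3],
    [0, 0, 0.021, 0.097, 0.021, 0.79, -1],
    [0, 0, 0.021, 0.097, 0.021, 0.79, -1],
    [0, 0, 0.021, 0.097, 0.021, 0.79, -1],
    [0, 0, 0.021, 0.097, 0.021, 0.79, -1]
  ],
  "squeeze": 70
}}

```text
clock: 19.3
position: [0.415, 0.1849, 0.0737]
tcp_rot: [-2.512, 1.882, -0.002]
force: [1.1, 0.9, 5.2]
finger_gap: 0.0074
finger_force: 68.4
```

Run:
```python
from h import *
o=get_obs(); print(o["position"],o["finger_gap"],o["finger_force"],o["force"])
for p in [(*o["position"][:2],.19),(*tw(0,.0075),.19)]: print(p,delta(p,TY))
```

```text
[0.41500265 0.1848688  0.07373421] 0.007374128111009613 68.3817458152771 [1.1422599  0.94028498 5.18157173]
(np.float64(0.41500265318141855), np.float64(0.18486879615149857), 0.19) [-0.002, 0.001, 0.234, -0.0, -0.001, -0.465]
(np.float64(0.5674946407082626), np.float64(0.037483670928744085), 0.19) [-0.002, 0.001, 0.234, 0.737, -0.421, -0.465]
```

Call:
{"api": "send_rows", "payload": {
  "steps": [
    [0, 0, 0, 0, 0, -0.05, -1],
    [0, 0, 0, 0, 0, -0.15, -1],
    [0, 0, 0, 0, 0, -0.28, -1],
    [0, 0, 0, 0, 0, -0.42, -1],
    [0, 0, 0, 0, 0, -0.52, -1],
    [0, 0, 0.04, 0.06, -0.04, -0.52, -1],
    [0, 0, 0.1, 0.17, -0.1, -0.52, -1],
    [0, 0, 0.16, 0.32, -0.18, -0.52, -1],
    [0, 0, 0.21, 0.47, -0.27, -0.52, -1],
    [0, 0, 0.234, 0.6, -0.35, -0.52, -1]
  ]
}}

```text
clock: 20.55
position: [0.5406, 0.0637, 0.2016]
tcp_rot: [2.143, -2.294, -0.002]
force: [0.5, 1.2, -3.2]
finger_gap: 0.0074
finger_force: 68.5
```

Call:
{"api": "send_rows", "payload": {
  "steps": [
    [0, 0, 0, 0.1, 0, 0, -1],
    [0, 0, 0, 0.1, 0, 0, -1],
    [0, 0, 0, 0.1, 0, 0, -1],
    [0, 0, 0, 0.1, 0, 0, -1],
    [0, 0, 0, 0.1, 0, 0, -1],
    [0, 0, 0, 0.1, 0, 0, -1],
    [0, 0, 0, 0.1, 0, 0, -1],
    [0, 0, 0, 0.1, 0, 0, -1],
    [0, 0, 0, 0.1, 0, 0, -1],
    [0, 0, 0, 0.1, 0, 0, -1]
  ]
}}

```text
clock: 21.8
position: [0.5387, 0.0399, 0.2023]
tcp_rot: [2.147, -2.294, 0.0]
force: [-0.1, 0.1, -4.1]
finger_gap: 0.0078
finger_force: 68.5
```

Run:
```python
from h import *
o=get_obs(); print(o["position"],o["finger_gap"],o["finger_force"],o["force"],wt(o["position"])); p=(*tw(0,.0075),.2); print(delta(p,TY))
a=capture("wrist"); b=capture("scene"); b=cv2.resize(b[110:270,170:360],(448,384)); cv2.imwrite("pics/l.png",cv2.resize(np.hstack([a[:,:]  ,b]),None,fx=.83,fy=.83))
```

```text
[0.53865979 0.03994934 0.20231753] 0.007797621135939392 68.50817799568176 [-0.11462703  0.14222509 -4.14302889] [-0.02893469  0.00805858]
[0.0, -0.0, -0.0, 0.002, -0.116, 0.009]
```

View pics/l.png

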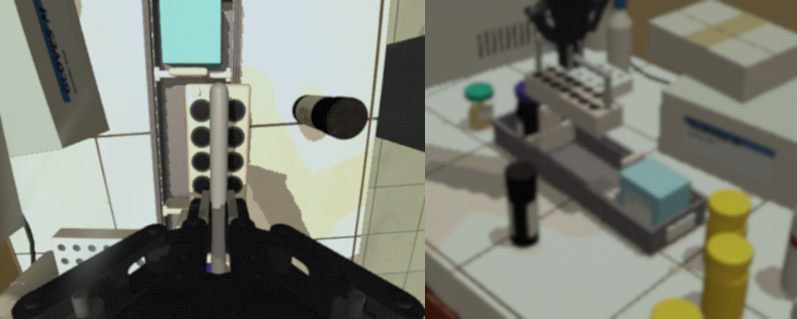

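Run:
```python
from h import *
o=get_obs(); s=1/.83
print([wt(p).round(4) for p in px2w("wrist",np.array([(188,86),(250,86)])*s,.1626,o)],[wt(p).round(4) for p in px2w("wrist",np.array([(219,83),(218,271)])*s,.2086,o)])
```

```text
[array([-0.0079, -0.0688]), array([-0.0519, -0.0688])] [array([-0.0297, -0.0696]), array([-0.0293,  0.0501])]
```

Call:
{"api": "send_rows", "payload": {
  "steps": [
    [0, 0, 0, 0.002, -0.06, 0, -1],
    [0, 0, 0, 0.002, -0.116, 0, -1],
    [0, 0, 0, 0.002, -0.116, 0.02, -1],
    [0, 0, 0, 0.002, -0.116, 0.08, -1],
    [0, 0, 0, 0.002, -0.116, 0.16, -1],
    [0, 0, 0, 0.002, -0.116, 0.24, -1],
    [0, 0, 0, 0.002, -0.116, 0.31, -1],
    [0, 0, 0, 0.002, -0.116, 0.37, -1],
    [0, 0, 0, 0.002, -0.116, 0.42, -1],
    [0, 0, 0, 0.002, -0.116, 0.45, -1]
  ]
}}

```text
clock: 23.15
position: [0.5675, 0.0376, 0.089]
tcp_rot: [2.147, -2.293, -0.0]
force: [-0.3, 0.1, -3.8]
finger_gap: 0.0078
finger_force: 68.5
```

Call:
{"api": "send_rows", "payload": {
  "steps": [
    [0, 0, 0, 0, 0, 0.02, -1],
    [0, 0, 0, 0, 0, 0.035, -1],
    [0, 0, 0, 0, 0, 0.045, -1],
    [0, 0, 0, 0, 0, 0.045, -1],
    [0, 0, 0, 0, 0, 0.045, -1],
    [0, 0, 0, 0, 0, 0.045, -1],
    [0, 0, 0, 0, 0, 0.045, -1],
    [0, 0, 0, 0, 0, 0.045, -1],
    [0, 0, 0, 0, 0, 0.045, -1],
    [0, 0, 0, 0, 0, 0.045, -1]
  ]
}}

```text
clock: 24.4
position: [0.5676, 0.0376, 0.0786]
tcp_rot: [2.147, -2.293, 0.0]
force: [0.3, -0.3, -4.2]
finger_gap: 0.0074
finger_force: 68.5
```

Call:
{"api": "send_rows", "payload": {
  "steps": [
    [0, 0, 0, 0, 0, 0.004, -1],
    [0, 0, 0, 0, 0, 0.007, -1],
    [0, 0, 0, 0, 0, 0.01, -1],
    [0, 0, 0, 0, 0, 0.01, -1],
    [0, 0, 0, 0, 0, 0.01, -1],
    [0, 0, 0, 0, 0, 0.01, -1],
    [0, 0, 0, 0, 0, 0.01, -1],
    [0, 0, 0, 0, 0, 0.01, -1],
    [0, 0, 0, 0, 0, 0.01, -1],
    [0, 0, 0, 0, 0, 0.01, -1]
  ]
}}

```text
clock: 25.65
position: [0.5687, 0.0375, 0.0777]
tcp_rot: [-2.146, 2.292, -0.004]
force: [1.9, -0.0, 5.8]
finger_gap: 0.0074
finger_force: 69.5
```

On the floor (force turned upward). Release and rise.

Call:
{"api": "send_rows", "payload": {
  "steps": [
    [0, 0, 0, 0, 0, -0.004, -1],
    [0, 0, 0, 0, 0, -0.004, 0],
    [0, 0, 0, 0, 0, -0.004, 0.3],
    [0, 0, 0, 0, 0, -0.004, 0.3],
    [0, 0, 0, 0, 0, -0.004, 0.3],
    [0, 0, 0, 0, 0, -0.1, 0.3],
    [0, 0, 0, 0, 0, -0.3, 0.3],
    [0, 0, 0, 0, 0, -0.5, 0.3],
    [0, 0, 0, 0, 0, -0.7, 0.3],
    [0, 0, 0, 0, 0, -0.8, 0.3]
  ]
}}

```text
clock: 26.9
position: [0.5681, 0.0375, 0.2797]
tcp_rot: [-2.144, 2.291, -0.004]
force: [0.3, 0.7, -0.7]
finger_gap: 0.0557
finger_force: 0.0
```

Call:
{"api": "send_rows", "payload": {
  "steps": [
    [0, 0, 0, 0, 0.2, 0, 0.3],
    [0, 0, 0, 0, 0.45, 0, 0.3],
    [0, 0, 0, 0, 0.65, 0, 0.3],
    [0, 0, 0, 0, 0.65, 0, 0.3],
    [0, 0, 0, 0, 0.65, 0, 0.3],
    [0, 0, 0, 0, 0.65, 0, 0.3],
    [0, 0, 0, 0, 0.65, 0, 0.3],
    [0, 0, 0, 0, 0.65, 0, 0.3],
    [0, 0, 0, 0, 0.65, 0, 0.3],
    [0, 0, 0, 0, 0.65, 0, 0.3]
  ]
}}

```text
clock: 28.15
position: [0.4055, 0.0483, 0.276]
tcp_rot: [2.147, -2.293, 0.0]
force: [-1.0, 0.4, 0.2]
finger_gap: 0.0553
finger_force: 0.0
```

Run:
```python
from h import *
a=capture("top")[125:225,150:350]; b=capture("scene")[120:270,180:380]
cv2.imwrite("pics/m.png",np.vstack([cv2.resize(a,(500,250)),cv2.resize(b,(500,350))]))
```

```text
(no output)
```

View pics/m.png

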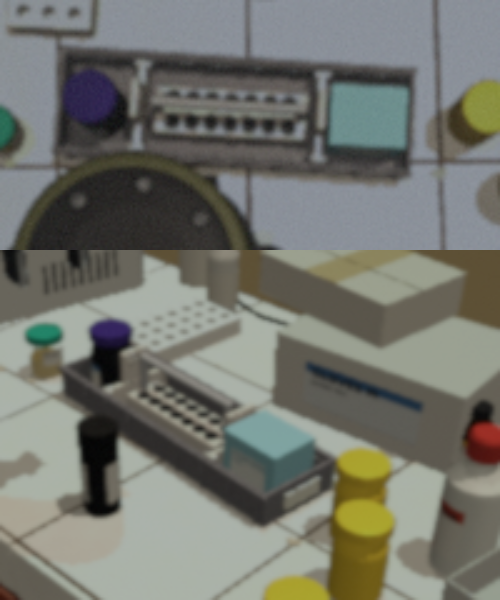

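The picture shows the jar in the left bay (92,95), the carrier flat between the dividers (230,115) and the carton in the right bay (368,117). The bystanders are undisturbed and the arm is clear.

```bash
python3 -c "
from workcell import *
print(close_job())"
```

```text
the job is handed in; nothing more can be done
None
```

The job is handed in at about 28 s of the 67 s allowed: the last pictures show the jar alone in the left bay, the carrier in the middle bay, the carton alone in the right bay and the bystanders where they were; no verdict came back.

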